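Pack the rocking display board level and load it

ROBOT

A 6-joint arm with a two-finger parallel gripper is mounted at the origin on the work surface. World frame = base frame: x ahead of the robot, y to its left, z up, the work surface at z = 0. Lengths are in mm, angles in rad, forces in N, time in s.
With the tool pointing down it reaches from about 400 to 925 mm from the base axis. Payload 12.5 kg.
Tool frame: the origin (TCP) lies between the finger pads; the fingertips stand 25 mm ahead of it and the grasp point (between the pads) lies 6 mm ahead of it; z points along the fingers, y is the line along which they close (so a half turn about z gives the same grasp; the last joint's range is limited). The gripper opens to 95 mm and grips with 3 to 60 N. Pads are 20 mm wide; open, the fingers measure 119 mm over their backs; the gripper's body (75 mm by 180 mm) begins 59 mm behind the grasp point.
Start: joints at [1.063, 0.491, 1.559, -0, 1.092, -0.106], TCP at [244.407, 575.247, 239.661] pointing down, gripper open.
Joint ranges: [-3.1, 3.1], [-0.84, 2.19], [0.05, 2.79], [-1.13, 4.28], [0.06, 2.93], [-2.69, 2.69]. Speed limits (rad/s): [2.22, 2.22, 2.79, 3.14, 3.14, 3.14].

INTERFACE

Orientations are given as [roll, pitch, yaw] about the fixed x, y, z axes, in that order (R = Rz(yaw) Ry(pitch) Rx(roll)).
In Python, from cell import state, read_camera, job_done, cut_out gives the robot as it stands. The module is installed in compiled form; this text tells all that it offers.
- The arm moves only by the tool jog_arm, never from a script. Its argument "motion" is a list of rows, each a list of 2 entries, a list of its own where there are three numbers: the shift along the tool's x, y, z in mm, then the turn about the tool's z in rad. A call has 1 to 5 rows; each row is the pose to reach, as a shift and turn from the pose commanded when the call began, along the tool's axes at that moment; what a row does not reach only later rows make up. A row lasts 1/10 s, in which the tool goes at most 50 mm and 8.59 degrees, less where a joint would pass 70% of its speed; a pose out of reach is approached as far as the arm can. A call with a gripper value outside its range is refused whole. "grip" is the closure, from 0 (fully open) to 1 (shut), set as the call begins (left out, the last holds). The fingers move at their own pace and stop on an object; the grip force is fixed at half the most. Time passes only in rows, so rows that repeat a pose let the fingers close. It gives the time, the measured TCP pose, the force, the opening and the grip force at its end, in the units of the state.
- state(): the state, without advancing time (a new reading comes with each control period).
- read_camera(name): name is "scene" or "top" or "wrist"; returns a dict with "img" (384x512x3 uint8, blue, green, red), "vertical_fov" (degrees; the focal length in pixels is half the picture's height over the tangent of half this angle, whatever the lens; pixels are square), "cx", "cy" (the principal point, pixels), "extrinsics" (4x4, takes a point from camera to world coordinates). Camera axes: x right, y up, looking along -z (the intrinsics and any distortion apply to the point x, -y, -z); pixel columns grow to the right and rows downward; lengths in mm; the calibration is good to about 2 mm. A picture is of the moment at which its call begins. There is no depth.
- job_done(): hands the job in; it is judged then, once.
Trained networks look in a picture, given as the dict that the camera call returned (one of the last four; its "shot" number tells which), for a name from the list of things; names that differ only in an ending like _2 or _b are one class to them, and where a whole thing is asked for, a point or a joint stands for the part that bears it (a point fixed in the world has none). Each returns a list of dicts, best first, with "p" (0 to 1); they miss things now and then, are a little off and sometimes report something else, mostly with a low value. They report only what shows in the picture. A call takes as long as a camera call. They do not tell look-alikes from the thing itself.
- cut_out(name, picture): "region" (384x512 bool, what is visible of it) and "box" ([left, top, right, bottom] in pixels, round what is visible of it).
The state is a dict: "t": time; "joints": joint angles; "qvel": joint speeds; "tau": joint torques, N m; "eef_pos": TCP position; "tcp_rot": TCP orientation; "ft_force": force on the tool from outside, world axes, zero at the start; "moment": the same for the moment, N m; "opening": opening from 0.0 (shut) to 1.0 (fully open); "grip_force": force on a finger pad.
Only numpy, scipy, OpenCV 4.12 (cv2) and the standard library are available. Lean on these libraries where they do the work, as an engineer would, in place of code of your own. Each camera call takes 0.05 s, during which the arm holds its last target. There are 200 camera calls.

TASK

The display board on the stall rocks because nothing fills the gap under its raised left end (the robot's left): find which of the three wooden packing blocks holds the board most nearly level when that end is tipped down onto it, and slide that block from the robot's side fully home against the stop, lying lengthwise under that end, the same way up as it lies now. Then set the trinket tin that stands by itself at the left gently on the board above the block, midway across the board's width, so that its weight tips the board down and it rests level. Leave the other two blocks on the table clear of the board, and do not disturb the other goods.

Things in the scene. Friction and masses are not known exactly. Their poses are not given: they have to be found in the camera images.
- stand: Dark wooden foot of the rocking display board, fixed: plate 110 x 100 x 12 mm. Origin: its middle, at table height; x away from the robot (yaw within 0.12), y left, along the board. A post on it carries the board on a level pivot along x, straight above the origin. The pivot lies in the board's underside, at a height set anywhere from 32 to 52 mm over the table each time, not told.
- board (a joint): Tilt (rad) of the pale board, 90 (x) x 340 (y) x 12 mm, centred on the pivot: 0 level, positive = left (+y) end up. A brass bar 20 mm high on its right end keeps that end down: unloaded it rests at +0.16; left end loaded with nothing under it, it stops at -0.12. It swings freely: some 2 N down at 120 mm left of the pivot tips it.
- stand_home (a point): Point on the table where a block's origin lies when the block is fully home, lengthwise along x with its far end against the stop: (-50, 120) mm in the stand's frame, axes as the stand's. The block then sticks out 75 mm from under the board's near edge.
- stand_end (a point): Point on the table straight below the place for the tin, the middle of the board's width 120 mm left of the pivot (0, 120 in the stand's frame); axes as the stand's.
- tin: Round lidded steel trinket tin with a ring of small brass dots, diameter 60 mm, 46 mm high, about 0.4 kg (0.32 to 0.48). Stands on the table at the left. Origin at the centre of its underside.
- block_low: Plain brown wooden packing block, 140 mm long (its x) by 32 mm wide (its y) by 34 mm high, about 102 g, lying on the table at the right, long axis roughly along x. The three differ only in height (34, 42 and 50 mm). Origin at the centre of its underside.
- block_mid: Plain brown wooden packing block, 140 mm long (its x) by 32 mm wide (its y) by 42 mm high, about 126 g, lying on the table at the right, long axis roughly along x. The three differ only in height (34, 42 and 50 mm). Origin at the centre of its underside.
- block_high: Plain brown wooden packing block, 140 mm long (its x) by 32 mm wide (its y) by 50 mm high, about 150 g, lying on the table at the right, long axis roughly along x. The three differ only in height (34, 42 and 50 mm). Origin at the centre of its underside.
- bangles: Bystander: stack of four wooden bangles, 76 mm across, 32 mm high; origin at the centre of its underside.
- mirror: Bystander: hand mirror lying flat, disc 80 mm across, 10 mm thick, with an 85 mm handle; origin under the disc's centre.
- bead_bowl: Bystander: brass bowl of beads, 90 mm across, 30 mm high; origin at the centre of its underside.
- stick_cup: Bystander: copper cup with painted sticks, 64 mm across, 125 mm high with the sticks; origin at the centre of its underside.
- tin_pair: Bystander: two trinket tins one on the other, 72 mm across, 87 mm high; origin at the centre of the underside.
- bangles2: Bystander: stack of three wooden bangles, 70 mm across, 24 mm high, lying nearest the robot, between blocks and stand; origin at the centre of its underside.
- stand_stop (a point): Middle of the near face of the wooden stop at the back under the board's left end, 12 mm over the table (20, 120 in the stand's frame, mm); the stop is 70 mm wide (y), 24 mm high. From the robot's side the way to it is open table. Axes as the stand's.
Mind the look-alikes: they are no part of the job. Leave any blue, pink or red look-alike of the block_high alone.

How it is judged (in metres and radians):
On the way, in this order (a step that is already met when the one before it is completed fails the run):
1. a packing block lies fully home under the board's left end while the tin is still off the board (((x of block_low in the frame of stand_home between -0.01 and 0.01 m and y of block_low in the frame of stand_home between -0.02 and 0.02 m and angle between the x axis of block_low and the x axis of stand_home, either way round below 0.15 rad and height (world z) of block_low below 0.006 m and angle between block_low's own z axis and vertical below 0.05 rad) or (x of block_mid in the frame of stand_home between -0.01 and 0.01 m and y of block_mid in the frame of stand_home between -0.02 and 0.02 m and angle between the x axis of block_mid and the x axis of stand_home, either way round below 0.15 rad and height (world z) of block_mid below 0.006 m and angle between block_mid's own z axis and vertical below 0.05 rad) or (x of block_high in the frame of stand_home between -0.01 and 0.01 m and y of block_high in the frame of stand_home between -0.02 and 0.02 m and angle between the x axis of block_high and the x axis of stand_home, either way round below 0.15 rad and height (world z) of block_high below 0.006 m and angle between block_high's own z axis and vertical below 0.05 rad)) and horizontal distance between tin and stand_end above 0.1 m), for 0.2 s.
2. the tin stands on the board above the block and the board is level (x of tin in the frame of stand_end between -0.025 and 0.025 m and y of tin in the frame of stand_end between -0.028 and 0.028 m and height (world z) of tin between 0.036 and 0.072 m and angle between tin's own z axis and vertical below 0.09 rad and value of joint board between -0.045 and 0.045 rad), for 0.2 s.
At the end, for the whole second after the job is handed in: One block flat, fully home (10 mm along, 20 mm across, 0.15 rad); the others on the table over 110 mm from stand_home; tin upright on the board within 25 mm (x), 28 mm (y) of the point over stand_end; board within 0.045 rad of level; all at rest (all of step 2 and ((x of block_low in the frame of stand_home between -0.01 and 0.01 m and y of block_low in the frame of stand_home between -0.02 and 0.02 m and angle between the x axis of block_low and the x axis of stand_home, either way round below 0.15 rad and height (world z) of block_low below 0.006 m and angle between block_low's own z axis and vertical below 0.05 rad and horizontal distance between each of block_mid, block_high and stand_home above 0.11 m and height (world z) of each of block_mid, block_high below 0.03 m) or (x of block_mid in the frame of stand_home between -0.01 and 0.01 m and y of block_mid in the frame of stand_home between -0.02 and 0.02 m and angle between the x axis of block_mid and the x axis of stand_home, either way round below 0.15 rad and height (world z) of block_mid below 0.006 m and angle between block_mid's own z axis and vertical below 0.05 rad and horizontal distance between each of block_low, block_high and stand_home above 0.11 m and height (world z) of each of block_low, block_high below 0.03 m) or (x of block_high in the frame of stand_home between -0.01 and 0.01 m and y of block_high in the frame of stand_home between -0.02 and 0.02 m and angle between the x axis of block_high and the x axis of stand_home, either way round below 0.15 rad and height (world z) of block_high below 0.006 m and angle between block_high's own z axis and vertical below 0.05 rad and horizontal distance between each of block_low, block_mid and stand_home above 0.11 m and height (world z) of each of block_low, block_mid below 0.03 m)) and linear speed of tin below 0.02 m/s and velocity of joint board between -0.05 and 0.05 rad/s); the robot touches nothing.
It fails at once if another piece of goods is moved by more than 30 mm or knocked over (distance of any of bangles, mirror, bead_bowl, stick_cup, tin_pair, bangles2 from where it was at the start of the episode above 0.03 m or angle between any of bangles, mirror, bead_bowl, stick_cup, tin_pair, bangles2's own z axis and vertical above 0.5 rad).
It fails at once if the tin is dropped, thrown or tipped over (angle between tin's own z axis and vertical above 0.6 rad or (linear speed of tin above 0.8 m/s and contact force between the fingers and tin below 0.1 N)).
It also fails if it takes over 72 s, if anything falls off the work surface, if the arm or the gripper's body presses on something with over 40 N, if the wrist force passes 120 N, or if a joint passes its speed limit or range.

## Working session

There is one attempt and no reset: what is moved stays moved. The work goes in short steps, Python scripts to look and compute and a tool call to move; the robot and the scene stay as the last step left them, time stands still between calls to the robot, and variables do not carry over. Pictures are saved under pics/ and viewed, at most 10 in all, crops included, and the job is handed in when it is done.

Besides the shell and the picture viewer there is one more tool, called after "Call:" in YAML: its name, and indented under it one key for each argument. jog_arm: Moves the arm, as the interface text tells. Its arguments: {"type":"object","properties":{"motion":{"type":"array"},"grip":{"type":"number"}},"required":["motion"]}

```bash
mkdir -p pics
cat > h.py <<'E'
import numpy as np, cv2
from cell import state, read_camera, job_done, cut_out
def ray(p,u,v):
    f=p["img"].shape[0]/2/np.tan(np.radians(p["vertical_fov"])/2)
    d=np.array([(u-p["cx"])/f,-(v-p["cy"])/f,-1.0]); E=np.array(p["extrinsics"])
    return E[:3,3],E[:3,:3]@d
def at_z(p,u,v,z):
    o,d=ray(p,u,v); return o+d*(z-o[2])/d[2]
def proj(p,X):
    f=p["img"].shape[0]/2/np.tan(np.radians(p["vertical_fov"])/2)
    E=np.array(p["extrinsics"]); c=E[:3,:3].T@(np.array(X,float)-E[:3,3])
    return np.array([p["cx"]+f*c[0]/-c[2],p["cy"]-f*c[1]/-c[2]])
E
python3 - <<'E'
from h import *
np.set_printoptions(precision=1,suppress=True)
s=state();print(s)
for n in("scene","top"):
    p=read_camera(n);cv2.imwrite(f"pics/{n}0.png",cv2.resize(p["img"],(800,600)));print(n,p["vertical_fov"],p["cx"],p["cy"],np.array(p["extrinsics"]).tolist(),[k for k in p])
    for t in("tin","block_low","block_mid","block_high","board","stand","bangles2","tin_pair","stick_cup"):
        for d in cut_out(t,p)[:4]:
            b=d["box"];print(t,round(d["p"],2),np.round(b),at_z(p,(b[0]+b[2])/2,(b[1]+b[3])/2,30))
E
```

```text
{'t': 0.0, 'joints': array([ 1.1,  0.5,  1.6, -0. ,  1.1, -0.1]), 'qvel': array([-0., -0., -0., -0.,  0., -0.]), 'tau': array([  0. , -61.3, -25.8,   0.1,   0. ,  -0. ]), 'eef_pos': array([244.3, 575. , 239.1]), 'tcp_rot': array([-3.1, -0. ,  2.7]), 'ft_force': array([ 0.1,  0.1, -0.1]), 'moment': array([-0.,  0.,  0.]), 'grip_force': 0.0, 'opening': 0.9998455657547016}
scene 52.69883615605198 257.50890017162254 193.10414563042661 [[-0.7930378175548136, -0.48594743808763613, 0.367350115481078, 926.2424241973761], [0.6091111712801046, -0.6240063738707236, 0.48948914838889934, 503.5270137566531], [-0.008637184128945383, 0.611940465065658, 0.7908566660688577, 936.365374549605], [0.0, 0.0, 0.0, 1.0]] ['img', 'vertical_fov', 'cx', 'cy', 'extrinsics', 'shot']
tin 0.83 [353. 292. 379. 324.] [512.6 378.5  30. ]
block_low 0.93 [195. 157. 235. 186.] [ 557.4 -204.4   30. ]
block_mid 0.8 [179. 138. 221. 168.] [ 551.9 -300.4   30. ]
block_mid 0.2 [130. 135. 156. 162.] [ 687.9 -432.8   30. ]
block_high 0.94 [210. 100. 256. 126.] [ 356.3 -395.3   30. ]
block_high 0.91 [308. 172. 325. 220.] [374.2  
[... 1151 characters left out ...]
0. ]
block_mid 0.79 [351. 157. 369. 211.] [ 543.1 -316.7   30. ]
block_high 0.94 [384. 164. 405. 216.] [ 525.1 -410.4   30. ]
block_high 0.93 [382. 230. 412. 282.] [ 346.9 -408.    30. ]
block_high 0.88 [323. 266. 349. 321.] [ 251.  -242.4   30. ]
block_high 0.56 [205. 231. 246. 276.] [360.7  50.3  30. ]
board 0.6 [174. 116. 300. 158.] [679.3  15.8  30. ]
board 0.57 [316. 159. 330. 210.] [ 541.9 -217.2   30. ]
stand 0.73 [217. 154. 253. 165.] [617.5  22.2  30. ]
bangles2 0.73 [273. 225. 295. 247.] [ 405.6 -107.3   30. ]
bangles2 0.53 [331. 116. 357. 143.] [ 694.7 -280.2   30. ]
tin_pair 0.69 [177.  81. 206. 115.] [794.4 143.5  30. ]
stick_cup 0.87 [270.  78. 297. 109.] [ 801.5 -116.3   30. ]
```

View pics/scene0.png

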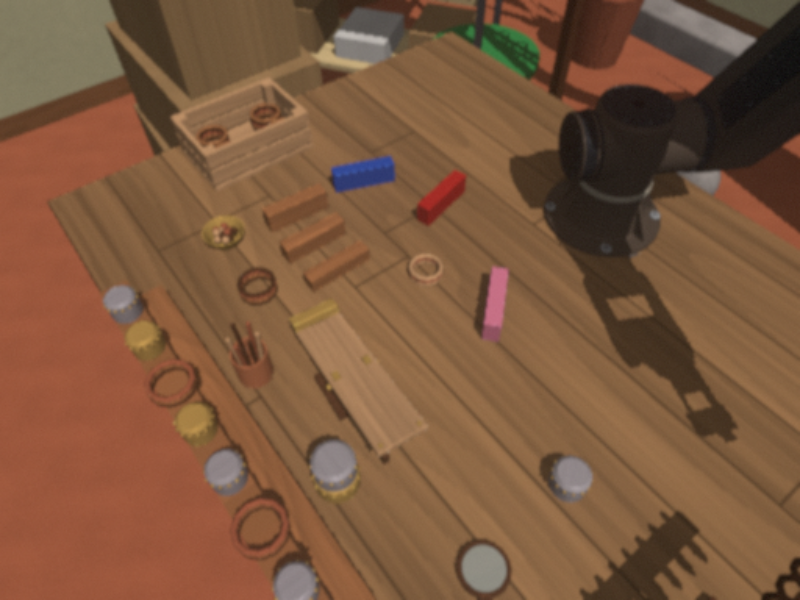

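View pics/top0.png

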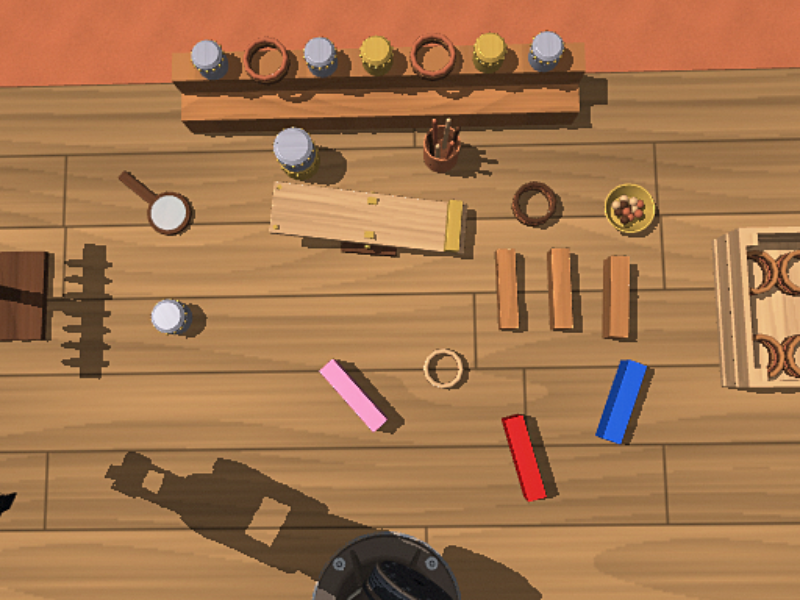

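Run:
```python
from h import *
np.set_printoptions(precision=3,suppress=True)
t=read_camera("top");s=read_camera("scene");w=read_camera("wrist")
a=cv2.resize(t["img"][108:166,168:308],None,fx=5.5,fy=5.5,interpolation=cv2.INTER_CUBIC)
b=cv2.resize(s["img"][188:298,182:282],None,fx=2.5,fy=2.5,interpolation=cv2.INTER_CUBIC)
cv2.imwrite("pics/topcrop.png",a)
b=cv2.resize(s["img"][188:298,182:282],None,fx=5.4,fy=5.4,interpolation=cv2.INTER_CUBIC);cv2.imwrite("pics/scenecrop.png",b)
st=state();E=np.array(w["extrinsics"]);print(E,st["eef_pos"],st["tcp_rot"],w["vertical_fov"])
from scipy.spatial.transform import Rotation as R
T=R.from_euler("xyz",st["tcp_rot"]).as_matrix();print("cam in tool",T.T@(E[:3,3]-st["eef_pos"]),T.T@E[:3,:3])
```

```text
[[  0.391  -0.887  -0.245 175.953]
 [  0.92    0.376   0.106 604.95 ]
 [ -0.001  -0.267   0.964 385.655]
 [  0.      0.      0.      1.   ]] [244.402 575.25  239.647] [ 3.142 -0.     2.74 ] 65.94958786373552
cam in tool [  74.613    0.574 -146.008] [[ 0.     0.964  0.267]
 [ 1.    -0.001  0.001]
 [ 0.001  0.267 -0.964]]
```

View pics/topcrop.png

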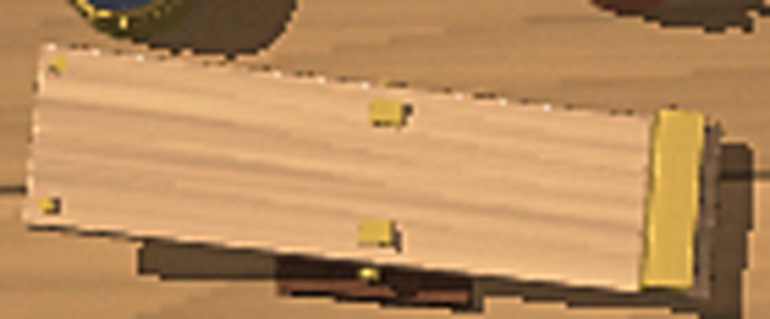

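View pics/scenecrop.png

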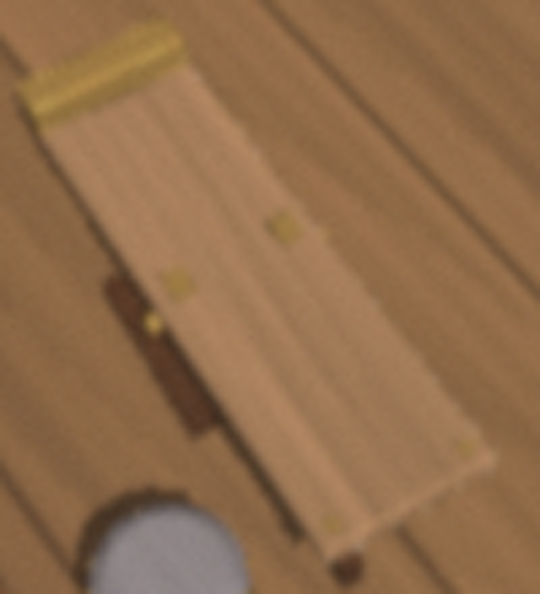

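```bash
cat > fit.py <<'E'
from h import *
from scipy.optimize import least_squares
def world(q,X,board=True):
    x,y,yaw,h=q; X=np.array(X,float)
    if board:
        c,s=np.cos(.16),np.sin(.16); X=np.array([X[0],X[1]*c-X[2]*s,h+X[1]*s+X[2]*c])
    c,s=np.cos(yaw),np.sin(yaw); return np.array([x+c*X[0]-s*X[1],y+s*X[0]+c*X[1],X[2]])
E
cat > f1.py <<'E'
from fit import *
t=read_camera("top");s=read_camera("scene")
def T(x,y):return (t,168+(x+.5)/5.5-.5,108+(y+.5)/5.5-.5)
def S(x,y):return (s,182+(x+.5)/5.4-.5,188+(y+.5)/5.4-.5)
O=[(T(45,46),(45,170,12),1),(T(27,222),(-45,170,12),1),(T(704,112),(45,-170,32),1),(T(695,288),(-45,-170,32),1),
(T(278,292),(-55,50,0),0),(T(470,305),(-55,-50,0),0),
(S(330,553),(45,170,12),1),(S(493,455),(-45,170,12),1),(S(193,436),(55,50,0),0),(S(105,288),(55,-50,0),0)]
f=lambda q:np.concatenate([proj(o[0],world(q,o[1],o[2]))-o[0][1:] if 0 else proj(o[0][0],world(q,o[1],o[2]))-np.array(o[0][1:]) for o in O])
r=least_squares(f,[690,15,0,42],loss="soft_l1",x_scale=[10,10,.1,10]);np.set_printoptions(precision=2,suppress=True)
print(r.x,f(r.x).reshape(-1,2))
for n,X in(("home",(-50,120,0)),("end",(0,120,0)),("stop",(20,120,0))):print(n,world(r.x,X,0))
for n,z in(("block_low",34),("block_mid",42),("block_high",50),("tin",46)):
    for p in(t,s):
        d=cut_out(n,p)
        for e in d[:2 if n=="block_high" and p is s else 1]:
            v,u=np.nonzero(e["region"]);print(n,at_z(p,u.mean(),v.mean(),z*.8),len(u))
        if p is t:
            P=np.array([at_z(p,a,b,z)[:2] for a,b in zip(u,v)]);print("  rect",cv2.minAreaRect(P.astype(np.float32)))
E
python3 f1.py
```

```text
[670.34  17.19  -0.1   35.59] [[-0.21 -0.44]
 [-0.3   0.38]
 [ 4.92  0.16]
 [ 4.24  0.4 ]
 [-0.07 -0.15]
 [ 0.24  0.17]
 [-0.48  0.55]
 [ 1.22  0.01]
 [ 0.5   0.82]
 [-0.3   0.62]]
home [632.05 141.42   0.  ]
end [681.82 136.64   0.  ]
stop [701.73 134.73   0.  ]
block_low [ 541.97 -220.12   27.2 ] 694
  rect ((541.60595703125, -219.3737335205078), (142.6467742919922, 36.69818878173828), 0.12112319469451904)
block_low [ 531.21 -406.45   27.2 ] 678
block_mid [ 540.24 -310.72   33.6 ] 731
  rect ((540.1419067382812, -309.19940185546875), (138.84613037109375, 39.29600143432617), 0.009869178757071495)
block_mid [ 551.65 -300.68   33.6 ] 642
block_high [362.48  47.67  40.  ] 716
  rect ((363.93255615234375, 48.11688995361328), (139.16583251953125, 37.58997344970703), 41.86301803588867)
block_high [379.97  61.22  40.  ] 501
block_high [ 272.38 -224.95   40.  ] 575
tin [503.28 367.62  36.8 ] 455
  rect ((502.25897216796875, 364.044677734375), (57.71725845336914, 65.55301666259766), 1.0261484384536743)
tin [515.93 375.43  36.8 ] 646
```

Call:
jog_arm:
  motion:
    - [[-40, -28, 10], -0.08]
    - [[-80, -56, 20], -0.16]
    - [[-120, -84, 30], -0.24]
    - [[-160, -112, 40], -0.32]
    - [[-200, -140, 50], -0.4]

```text
t: 2.15
eef_pos: [374.4, 366.6, 189.5]
tcp_rot: [3.141, 0.001, -3.14]
ft_force: [0.3, 0.2, -0.6]
opening: 0.999
grip_force: 0.0
```

Call:
jog_arm:
  motion:
    - [[-40, 40, 10], 0]
    - [[-80, 80, 20], 0]
    - [[-110, 120, 30], 0]
    - [[-110, 120, 40], 0]
    - [[-110, 120, 40], 0]

```text
t: 2.65
eef_pos: [484.3, 488.6, 147.1]
tcp_rot: [-3.14, -0.002, 3.14]
ft_force: [-0.3, -0.8, -0.1]
opening: 0.997
grip_force: 0.0
```

Call:
jog_arm:
  motion:
    - [[-10, -50, 0], 0]
    - [[-20, -100, 0], 0]
    - [[-30, -150, 0], 0]
    - [[-30, -200, 0], 0]
    - [[-30, -250, 0], 0]

```text
t: 3.15
eef_pos: [512.4, 238.5, 150.5]
tcp_rot: [3.141, 0.001, 3.14]
ft_force: [0.8, -0.7, 0.4]
opening: 0.997
grip_force: 0.0
```

Call:
jog_arm:
  motion:
    - [[0, -50, 10], 0]
    - [[0, -100, 20], 0]
    - [[0, -100, 30], 0]
    - [[0, -100, 30], 0]

```text
t: 3.55
eef_pos: [512.4, 139.6, 119.5]
tcp_rot: [-3.142, -0.001, 3.137]
ft_force: [-0.3, 0.6, 0.1]
opening: 0.999
grip_force: 0.0
```

Run:
```python
from h import *
import pickle
p=read_camera("wrist");pickle.dump(p,open("w1.pkl","wb"));print(state()["eef_pos"],proj(p,(636,165,70)),proj(p,(632,141,0)))
cv2.imwrite("pics/w1.png",cv2.resize(p["img"],(800,600),interpolation=cv2.INTER_CUBIC))
```

```text
[512.78126194 140.74037939 119.97728707] [289.42480795 361.34975198] [259.57706903 302.99203764]
```

View pics/w1.png

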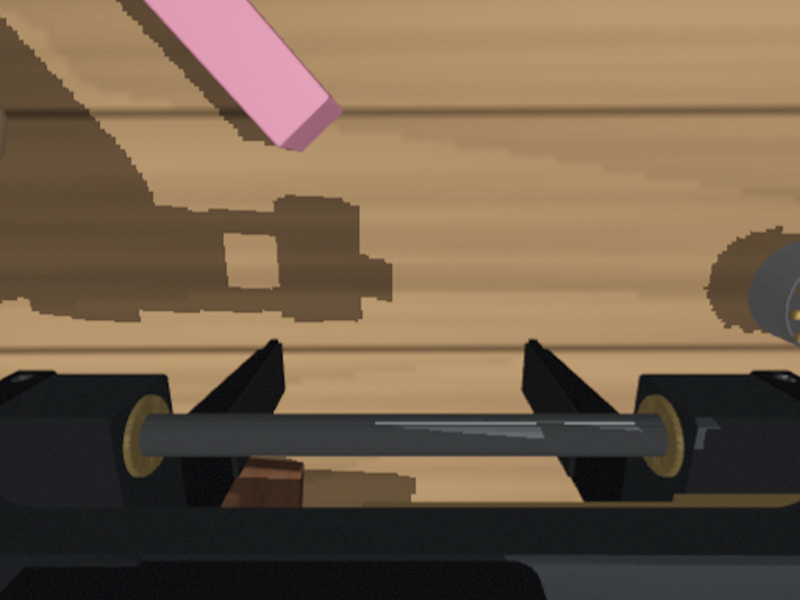

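Call:
jog_arm:
  motion:
    - [[-10, 15, -45], 0]
    - [[-50, 30, -80], 0]
    - [[-95, 50, -100], 0]
    - [[-140, 70, -120], 0]
    - [[-185, 80, -130], 0]

```text
t: 4.1
eef_pos: [691.3, 222.1, 251.0]
tcp_rot: [3.141, 0.003, -3.14]
ft_force: [0.3, -0.5, 0.9]
opening: 0.999
grip_force: 0.0
```

Call:
jog_arm:
  motion:
    - [[-20, 0, 0], 0]
    - [[-20, 0, 0], 0]
    - [[-20, 0, 0], 0]

```text
t: 4.4
eef_pos: [709.8, 220.0, 247.5]
tcp_rot: [-3.142, -0.001, 3.142]
ft_force: [-1.0, 0.3, 0.6]
opening: 1.0
grip_force: 0.0
```

Run:
```python
from h import *
import pickle
p=read_camera("wrist");pickle.dump(p,open("w1.pkl","wb"));print(state()["eef_pos"],state()["joints"])
```

```text
[709.58640622 219.74200584 247.80491887] [ 2.11423080e-01  6.62666125e-01  1.21340567e+00  1.75349707e-04
  1.26615001e+00 -1.35913628e+00]
```

Call:
jog_arm:
  motion:
    - [[0, -45, 0], 0]
    - [[0, -90, 0], 0]
    - [[0, -135, 0], 0]
    - [[0, -160, 0], 0]
    - [[0, -160, 0], 0]

```text
t: 4.95
eef_pos: [709.6, 55.7, 248.5]
tcp_rot: [-3.141, 0.0, 3.137]
ft_force: [0.1, 0.5, -0.2]
opening: 1.0
grip_force: 0.0
```

Call:
jog_arm:
  motion:
    - [[0, 0, 0], 0]
    - [[0, 0, 0], 0]

```text
t: 5.15
eef_pos: [710.0, 60.0, 248.0]
tcp_rot: [3.141, 0.0, 3.141]
ft_force: [0.5, 0.7, -1.0]
opening: 1.002
grip_force: 0.0
```

Run:
```python
from h import *
import pickle
p=read_camera("wrist");pickle.dump(p,open("w2.pkl","wb"));print(state()["eef_pos"],state()["joints"])
q=pickle.load(open("w1.pkl","rb"))
a=np.hstack([q["img"][:290,100:500],p["img"][:290,:400]]);cv2.imwrite("pics/w12.png",a)
```

```text
[710.15236916  60.09492128 247.87044612] [-8.27096174e-03  6.14458346e-01  1.30636915e+00  2.86529538e-04
  1.22062825e+00 -1.57897217e+00]
```

View pics/w12.png

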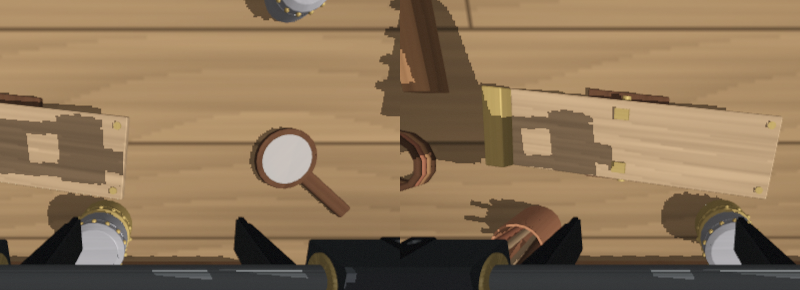

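```bash
cat > tri.py <<'E'
from h import *
import pickle
np.set_printoptions(precision=2,suppress=True)
def tri(obs):
    A=[];b=[]
    for p,u,v in obs:
        o,d=ray(p,u,v);d/=np.linalg.norm(d);M=np.eye(3)-np.outer(d,d);A.append(M);b.append(M@o)
    X=np.linalg.lstsq(np.vstack(A),np.hstack(b),rcond=None)[0]
    return X,[proj(p,X)-(u,v) for p,u,v in obs]
E
python3 - <<'E'
from tri import *
P=[pickle.load(open(f"w{i}.pkl","rb")) for i in(1,2)]
def dot(p,u,v):
    w=p["img"][v-7:v+8,u-7:u+8].astype(float);s=w[:,:,2]-w[:,:,0]  # R-B
    s=np.clip(s-np.median(s)-25,0,None);yy,xx=np.mgrid[v-7:v+8,u-7:u+8];return (s*xx).sum()/s.sum(),(s*yy).sum()/s.sum(),(s>0).sum()
for n,a,b in(("near",(217,125),(371,125)),("far",(213,189),(360,189))):
    d=[dot(P[0],*a),dot(P[1],*b)];print(n,d);print(tri([(P[i],d[i][0],d[i][1]) for i in(0,1)]))
for n,a,b in(("cnear",(227.5,117),(381.5,117)),("cfar",(224,199),(365.5,198.5))):
    print(n,tri([(P[0],*a),(P[1],*b)]))
c=lambda p,u,v:cv2.resize(p["img"][v-65:v+65,u-35:u+30],None,fx=4.6,fy=4.6,interpolation=cv2.INTER_CUBIC)
cv2.imwrite("pics/corners.png",np.hstack([c(P[0],215,158),c(P[1],365,158)]))
E
```

```text
near [(np.float64(nan), np.float64(nan), np.int64(0)), (np.float64(nan), np.float64(nan), np.int64(0))]
 ** On entry to DLASCL parameter number  4 had an illegal value
 ** On entry to DLASCL parameter number  4 had an illegal value<stdin>:5: RuntimeWarning: invalid value encountered in scalar divide
Traceback (most recent call last):
  File "tri.py", line 8, in tri
    X=np.linalg.lstsq(np.vstack(A),np.hstack(b),rcond=None)[0]
      ~~~~~~~~~~~~~~~^^^^^^^^^^^^^^^^^^^^^^^^^^^^^^^^^^^^^^
numpy.linalg.LinAlgError: SVD did not converge in Linear Least Squares
```

Run:
```python
from tri import *
P=[pickle.load(open(f"w{i}.pkl","rb")) for i in(1,2)]
def dot(p,u,v):
    w=cv2.cvtColor(p["img"],cv2.COLOR_BGR2HSV)[v-7:v+8,u-7:u+8].astype(float);s=w[:,:,1]
    s=np.clip(s-np.median(s)-40,0,None);yy,xx=np.mgrid[v-7:v+8,u-7:u+8];return (s*xx).sum()/s.sum(),(s*yy).sum()/s.sum(),(s>0).sum()
for n,a,b in(("near",(217,125),(371,125)),("far",(213,189),(360,189))):
    d=[dot(P[0],*a),dot(P[1],*b)];print(n,d)
    if d[0][2] and d[1][2]:print(tri([(P[i],d[i][0],d[i][1]) for i in(0,1)]))
for n,a,b in(("cnear",(227.5,117),(381.5,117)),("cfar",(224,199),(365.5,198.5))):
    print(n,tri([(P[0],*a),(P[1],*b)]))
c=lambda p,u,v:cv2.resize(p["img"][v-65:v+65,u-35:u+30],None,fx=4.6,fy=4.6,interpolation=cv2.INTER_CUBIC)
cv2.imwrite("pics/corners.png",np.hstack([c(P[0],215,158),c(P[1],365,158)]))
```

```text
near [(np.float64(nan), np.float64(nan), np.int64(0)), (np.float64(nan), np.float64(nan), np.int64(0))]
far [(np.float64(nan), np.float64(nan), np.int64(0)), (np.float64(nan), np.float64(nan), np.int64(0))]
cnear (array([643.38, 188.51,  77.07]), [array([0.  , 0.22]), array([ 0.02, -0.22])])
cfar (array([733.16, 181.79,  73.61]), [array([ 0.  , -0.02]), array([0.  , 0.02])])<stdin>:5: RuntimeWarning: invalid value encountered in scalar divide
```

View pics/corners.png

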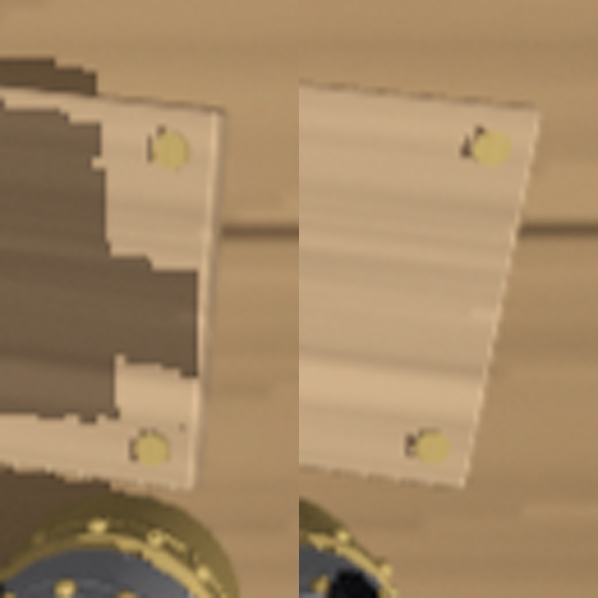

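Run:
```python
from tri import *
from fit import *
P=[pickle.load(open(f"w{i}.pkl","rb")) for i in(1,2)]
O={"cn":((225.7,116.1),(381.8,116.1)),"cf":((220.3,198.5),(365.7,198.3)),"dn":((216.3,125.2),(371.3,124.8)),"df":((212.65,190.2),(358.7,190.))}
for k,(a,b) in O.items(): print(k,tri([(P[0],*a),(P[1],*b)]))
f=lambda q:np.concatenate([proj(P[i],world(q,X))-O[k][i] for k,X in(("cn",(-45,170,12)),("cf",(45,170,12))) for i in(0,1)])
r=least_squares(f,[680,15,-.08,40],x_scale=[10,10,.1,10]);print(r.x,f(r.x))
t=read_camera("top");print(proj(t,world(r.x,(45,170,12))),proj(t,world(r.x,(-45,170,12))),168+45.5/5.5-.5,108+46.5/5.5-.5,168+27.5/5.5-.5,108+222.5/5.5-.5)
for p,e in((P[1],"w2"),):
  for X in((-55,50,0),(-55,-50,0),(-55,50,12),(-55,-50,12)):print(X,proj(p,world(r.x,X,0)))
```

```text
cn (array([642.39, 187.09,  81.09]), [array([0.01, 0.23]), array([ 0.02, -0.23])])
cf (array([730.17, 178.75,  82.09]), [array([-0.  ,  0.13]), array([-0.  , -0.13])])
dn (array([651.29, 177.16,  81.29]), [array([0.  , 0.02]), array([ 0.  , -0.02])])
df (array([720.99, 170.55,  81.08]), [array([-0.  ,  0.12]), array([ 0.  , -0.12])])
[671.35  17.89  -0.09  41.22] [ 0.24 -0.34 -0.13 -0.79  0.44  0.74 -0.55  0.48]
[174.8  114.74] [171.52 147.72] 175.77272727272728 115.95454545454545 172.5 147.95454545454544
(-55, 50, 0) [267.89  97.26]
(-55, -50, 0) [189.07  89.62]
(-55, 50, 12) [268.2   96.88]
(-55, -50, 12) [186.86  89.  ]
```

Call:
jog_arm:
  motion:
    - [[20, -45, 0], 0]
    - [[40, -90, 0], 0]
    - [[60, -135, 0], 0]
    - [[80, -180, 0], 0]
    - [[100, -225, 0], 0]

```text
t: 5.75
eef_pos: [609.3, -166.8, 247.7]
tcp_rot: [3.142, 0.0, 3.141]
ft_force: [0.7, -0.6, -0.3]
opening: 1.0
grip_force: 0.0
```

Call:
jog_arm:
  motion:
    - [[5, -45, 0], 0]
    - [[5, -65, 0], 0]
    - [[5, -65, 0], 0]
    - [[5, -65, 0], 0]

```text
t: 6.15
eef_pos: [605.3, -230.3, 247.4]
tcp_rot: [3.141, -0.0, 3.14]
ft_force: [0.3, 0.7, -0.2]
opening: 1.001
grip_force: 0.0
```

Run:
```python
from h import *
import pickle
p=read_camera("wrist");pickle.dump(p,open("b1.pkl","wb"));print(state()["eef_pos"],state()["joints"])
```

```text
[ 605.42594189 -229.74498458  247.44156652] [-4.64800883e-01  5.16734589e-01  1.48988657e+00  4.80304496e-04
  1.13542368e+00 -2.03526080e+00]
```

Call:
jog_arm:
  motion:
    - [[0, -45, 0], 0]
    - [[0, -90, 0], 0]
    - [[0, -135, 0], 0]
    - [[0, -150, 0], 0]
    - [[0, -150, 0], 0]

```text
t: 6.7
eef_pos: [605.0, -381.5, 246.9]
tcp_rot: [3.141, -0.0, 3.139]
ft_force: [0.2, 0.3, -0.4]
opening: 1.0
grip_force: 0.0
```

Call:
jog_arm:
  motion:
    - [[0, 0, 0], 0]
    - [[0, 0, 0], 0]

```text
t: 6.9
eef_pos: [605.3, -379.1, 247.8]
tcp_rot: [3.141, 0.0, -3.141]
ft_force: [-0.3, 0.1, -0.7]
opening: 0.999
grip_force: 0.0
```

Run:
```python
from h import *
import pickle
p=read_camera("wrist");pickle.dump(p,open("b2.pkl","wb"));print(state()["eef_pos"],state()["joints"])
q=pickle.load(open("b1.pkl","rb"))
us=[proj(c,(540,-310,42)) for c in(q,p)];print(us)
a=[cv2.resize(c["img"][:290,max(0,int(u[0])-140):max(0,int(u[0])-140)+280],None,fx=1.42,fy=1.42,interpolation=cv2.INTER_CUBIC) for c,u in zip((q,p),us)]
cv2.imwrite("pics/b12.png",np.hstack(a))
```

```text
[ 605.27929932 -379.30312955  247.97110106] [-6.52275235e-01  6.16947554e-01  1.30133844e+00  2.93681729e-04
  1.22328924e+00 -2.22336101e+00]
[array([188.54991833, 117.41767864]), array([317.71434398, 117.32024776])]
```

View pics/b12.png

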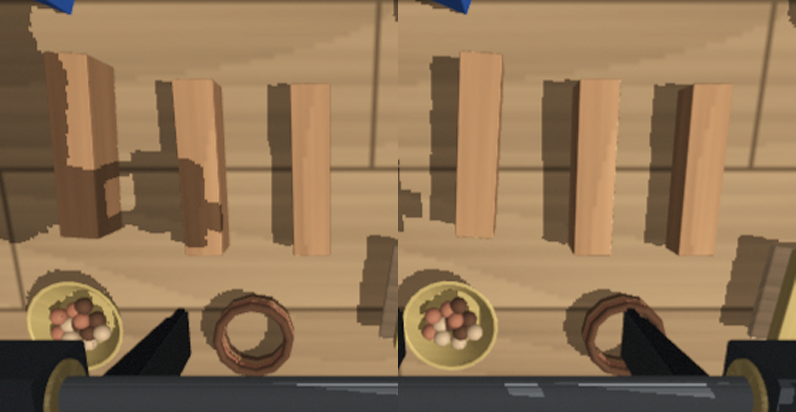

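Run:
```python
from tri import *
P=[pickle.load(open(f"b{i}.pkl","rb")) for i in(1,2)];U=(48,177)
for i,cs in((0,[(173,80),(214,80),(222,255),(185,255)]),(1,[(182,80),(222,80),(214,255),(176,255)])):
    X=np.array([at_z(P[i],U[i]+(x+.5)/1.42-.5,(y+.5)/1.42-.5,42) for x,y in cs]);print(X.mean(0),X)
for n,a,b in(("hi",(86,53),(104,52)),("mid",(214,80),(222,80)),("midl",(173,80),(182,80)),("low",(330,84),(334,84))):
    print(n,tri([(P[i],U[i]+c[0]/1.42,c[1]/1.42) for i,c in((0,a),(1,b))])[0])
```

```text
[ 544.16 -311.1    42.  ] [[ 474.93 -326.53   42.  ]
 [ 474.97 -294.92   42.  ]
 [ 613.39 -295.58   42.  ]
 [ 613.37 -327.35   42.  ]]
[ 544.28 -311.16   42.  ] [[ 475.01 -327.45   42.  ]
 [ 475.   -296.6    42.  ]
 [ 613.55 -293.98   42.  ]
 [ 613.58 -326.62   42.  ]]
hi [ 457.62 -387.13   50.31]
mid [ 474.5  -295.5    38.04]
midl [ 474.78 -326.97   39.86]
low [ 476.42 -204.57   31.34]
```

Call:
jog_arm:
  motion:
    - [[40, 25, 10], 0]
    - [[80, 50, 40], 0]
    - [[106, 68, 80], 0]
    - [[106, 68, 115], 0]
    - [[106, 68, 130], 0]
  grip: 0.25

```text
t: 7.45
eef_pos: [497.3, -310.6, 115.5]
tcp_rot: [3.139, -0.003, 3.141]
ft_force: [0.6, -0.7, 0.1]
opening: 0.756
grip_force: 0.0
```

Call:
jog_arm:
  motion:
    - [[0, 0, 30], 0]
    - [[0, 0, 60], 0]
    - [[0, 0, 80], 0]
    - [[0, 0, 88], 0]
    - [[0, 0, 88], 0]

```text
t: 7.95
eef_pos: [498.9, -312.3, 29.2]
tcp_rot: [3.141, -0.001, 3.141]
ft_force: [0.5, -0.6, -0.2]
opening: 0.75
grip_force: 0.0
```

Call:
jog_arm:
  motion:
    - [[0, 0, 0], 0]
    - [[0, 0, 0], 0]
    - [[0, 0, 0], 0]
    - [[0, 0, 0], 0]
    - [[0, 0, 0], 0]
  grip: 1

```text
t: 8.45
eef_pos: [498.9, -313.2, 29.9]
tcp_rot: [-3.141, 0.0, 3.14]
ft_force: [-0.6, 0.1, 0.2]
opening: 0.39
grip_force: 0.0
```

Call:
jog_arm:
  motion:
    - [[0, 0, -10], 0]
    - [[0, 0, -30], 0]
    - [[0, 0, -55], 0]
    - [[0, 0, -80], 0]
    - [[0, 0, -80], 0]

```text
t: 8.95
eef_pos: [499.8, -313.9, 113.1]
tcp_rot: [-3.138, 0.004, 3.14]
ft_force: [1.0, -1.1, -1.3]
opening: 0.337
grip_force: 29.9
```

Call:
jog_arm:
  motion:
    - [[10, 45, 0], 0]
    - [[20, 93, 0], 0]
    - [[20, 141, 0], 0]
    - [[20, 189, 0], 0]
    - [[20, 237, 0], 0]

```text
t: 9.45
eef_pos: [478.6, -74.4, 109.3]
tcp_rot: [3.141, -0.001, 3.139]
ft_force: [1.1, 1.1, -1.3]
opening: 0.339
grip_force: 29.9
```

Call:
jog_arm:
  motion:
    - [[0, 47, 0], 0]
    - [[0, 94, 0], 0]
    - [[0, 141, 0], 0]
    - [[0, 188, 0], 0.05]
    - [[0, 220, 0], 0.09]

```text
t: 9.95
eef_pos: [478.9, 146.5, 109.3]
tcp_rot: [3.142, -0.001, 3.049]
ft_force: [0.1, -0.3, -1.2]
opening: 0.332
grip_force: 29.9
```

Call:
jog_arm:
  motion:
    - [[0, 4, 10], 0]
    - [[0, 4, 30], 0]
    - [[0, 4, 45], 0]
    - [[0, 4, 55], 0]
    - [[0, 4, 55], 0]

```text
t: 10.45
eef_pos: [479.4, 147.3, 53.3]
tcp_rot: [-3.141, -0.003, 3.049]
ft_force: [0.2, -0.7, -0.8]
opening: 0.339
grip_force: 29.9
```

Run:
```python
from h import *
import pickle
s=state();print(s["eef_pos"],s["tcp_rot"],s["ft_force"])
p=read_camera("wrist");t=read_camera("top")
q=proj(t,(540,150,30)).astype(int)
cv2.imwrite("pics/carry.png",np.vstack([p["img"],cv2.resize(t["img"][q[1]-35:q[1]+35,q[0]-85:q[0]+85],(512,211),interpolation=cv2.INTER_CUBIC)]))
```

```text
[479.40894934 147.29847318  53.25220214] [-3.14097324e+00 -2.58472581e-03  3.04943337e+00] [ 0.22293306 -0.71138813 -0.81776672]
```

View pics/carry.png

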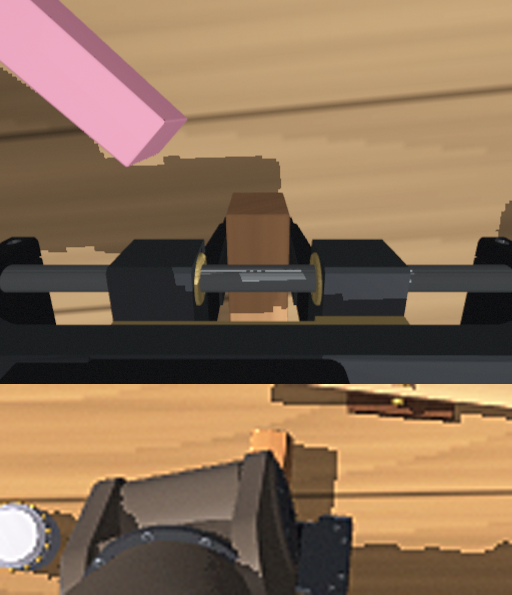

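Call:
jog_arm:
  motion:
    - [[0, 8, 6], 0]
    - [[0, 8, 12], 0]
    - [[0, 8, 15], 0]
    - [[0, 8, 18], 0]
    - [[0, 8, 18], 0]

```text
t: 11.05
eef_pos: [480.6, 155.8, 36.3]
tcp_rot: [-3.142, -0.001, 3.05]
ft_force: [0.1, -0.2, -1.0]
opening: 0.338
grip_force: 29.9
```

Call:
jog_arm:
  motion:
    - [[0, 0, 2], 0]
    - [[0, 0, 2], 0]
    - [[0, 0, 2], 0]

```text
t: 11.35
eef_pos: [480.8, 155.8, 34.7]
tcp_rot: [3.141, 0.0, 3.05]
ft_force: [-0.3, -0.1, -1.7]
opening: 0.333
grip_force: 29.9
```

Call:
jog_arm:
  motion:
    - [[0, 0, 2], 0]
    - [[-20, 0, 2], 0]
    - [[-45, 0, 2], 0]
    - [[-70, 0, 2], 0]
    - [[-90, 0, 2], 0]

```text
t: 11.85
eef_pos: [571.0, 147.5, 33.4]
tcp_rot: [3.142, -0.001, 3.05]
ft_force: [-5.7, 0.1, 10.3]
opening: 0.335
grip_force: 30.0
```

Call:
jog_arm:
  motion:
    - [[-3, 0, 1], 0]
    - [[-6, 0, 2], 0]
    - [[-9, 0, 3], 0]
    - [[-9, 0, 3], 0]

```text
t: 12.25
eef_pos: [578.6, 147.0, 31.6]
tcp_rot: [3.141, -0.001, 3.05]
ft_force: [-11.4, 1.7, 24.7]
opening: 0.334
grip_force: 30.0
```

Call:
jog_arm:
  motion:
    - [[0, 0, -2], 0]
    - [[-2, 0, -2], 0]
    - [[-4, 0, -2], 0]
    - [[-6, 0, -2], 0]
    - [[-6, 0, -2], 0]

```text
t: 12.75
eef_pos: [585.7, 146.2, 31.6]
tcp_rot: [3.141, 0.0, 3.05]
ft_force: [0.3, -0.3, 3.5]
opening: 0.337
grip_force: 30.0
```

Call:
jog_arm:
  motion:
    - [[-2, 0, 0], 0]
    - [[-4, 0, 0], 0]
    - [[-4, 0, 0], 0]

```text
t: 13.05
eef_pos: [589.7, 145.8, 31.6]
tcp_rot: [3.141, 0.0, 3.05]
ft_force: [-0.6, 0.3, 2.2]
opening: 0.335
grip_force: 30.0
```

Call:
jog_arm:
  motion:
    - [[-2, 0, 0], 0]
    - [[-4, 0, 0], 0]
    - [[-4, 0, 0], 0]

```text
t: 13.35
eef_pos: [590.6, 145.7, 31.3]
tcp_rot: [-3.141, -0.006, 3.05]
ft_force: [-14.7, 1.7, 10.5]
opening: 0.334
grip_force: 30.0
```

Call:
jog_arm:
  motion:
    - [[1, 0, 0], 0]
    - [[1, 0, 0], 0]
    - [[1, 0, 0], 0]
    - [[1, 0, 0], 0]
  grip: 0.3

```text
t: 13.75
eef_pos: [592.6, 145.5, 31.5]
tcp_rot: [3.141, 0.0, 3.05]
ft_force: [-0.2, -0.1, 0.3]
opening: 0.612
grip_force: 0.0
```

Call:
jog_arm:
  motion:
    - [[0, 0, -20], 0]
    - [[10, 0, -50], 0]
    - [[40, 0, -90], 0]
    - [[75, 0, -120], 0]
    - [[110, 0, -130], 0]

```text
t: 14.25
eef_pos: [482.6, 155.8, 164.2]
tcp_rot: [3.14, 0.004, 3.049]
ft_force: [0.9, 0.7, -0.1]
opening: 0.7
grip_force: 0.0
```

Call:
jog_arm:
  motion:
    - [[-40, 0, -20], 0]
    - [[-85, 0, -35], 0]
    - [[-125, 0, -40], 0]
    - [[-150, 0, -40], 0]
    - [[-150, 0, -40], 0]
  grip: 0

```text
t: 14.75
eef_pos: [634.5, 141.3, 201.1]
tcp_rot: [3.141, 0.001, 3.049]
ft_force: [-0.7, 0.6, 0.3]
opening: 0.994
grip_force: 0.0
```

Call:
jog_arm:
  motion:
    - [[0, 0, 0], 0]
    - [[0, 0, 0], 0]

```text
t: 14.95
eef_pos: [631.1, 142.0, 201.5]
tcp_rot: [-3.141, -0.001, 3.05]
ft_force: [-0.8, 0.6, -0.0]
opening: 0.998
grip_force: 0.0
```

Run:
```python
from tri import *
from fit import *
p=read_camera("wrist");pickle.dump(p,open("c.pkl","wb"));t=read_camera("top")
print(state()["eef_pos"])
q=(671.35,17.89,-.09,41.2)
def rect(p,n,z):
    for e in cut_out(n,p)[:2]:
        v,u=np.nonzero(e["region"]);P=np.array([at_z(p,a,b,z)[:2] for a,b in zip(u,v)],np.float32)
        r=cv2.minAreaRect(P);print(n,round(e["p"],2),e["box"],r,cv2.boxPoints(r).tolist())
for n in("block_mid","block_low"):rect(p,n,42);rect(t,n,42)
rect(t,"tin",46)
print("expected near corners",[world(q,(-120,120+d,42),0)for d in(-16,16)],[proj(p,world(q,(-120,120+d,42),0))for d in(-16,16)],[proj(p,world(q,(-120,120+d,0),0))for d in(-16,16)])
cv2.imwrite("pics/c.png",p["img"])
```

```text
[631.32 142.15 201.83]
block_mid 0.63 [242.4, 115.9, 273.2, 193.6] ((602.4385375976562, 143.98153686523438), (33.000553131103516, 82.17631530761719), 85.27897644042969) [[560.1317749023438, 130.91897583007812], [642.0292358398438, 124.15550994873047], [644.7453002929688, 157.04409790039062], [562.8478393554688, 163.80755615234375]]
block_mid 0.81 [186.4, 151.3, 202.9, 180.3] ((597.4474487304688, 137.706298828125), (37.7668571472168, 83.63529205322266), 81.24143981933594) [[553.2420043945312, 125.41069030761719], [635.9020385742188, 112.67546081542969], [641.6528930664062, 150.0019073486328], [558.9928588867188, 162.7371368408203]]
block_mid 0.28 [209.4, 116.9, 298.8, 162.6] ((663.2774658203125, -35.35590362548828), (234.27743530273438, 98.21349334716797), 82.44908905029297) [[599.2036743164062, -145.02587890625], [696.5654907226562, -157.93182373046875], [727.3512573242188, 74.31407165527344], [629.9894409179688, 87.22001647949219]]
block_low 0.74 [316.4, 159.1, 328.8, 211.8] ((541.6534423828125, -218.05247497558594), (145.10604858398438, 40.056644439697266), 1.4267959594726562) [[46
[... 262 characters left out ...]
195, 81.87005615234375), 82.86717224121094) [[554.4581298828125, 126.46548461914062], [635.694580078125, 116.2996826171875], [640.0872802734375, 151.40277099609375], [558.850830078125, 161.56857299804688]]
tin 0.19 [316.7, 159.1, 329.7, 211.0] ((541.2135009765625, -217.32205200195312), (139.2340087890625, 35.35200119018555), 0.9897890686988831) [[471.301513671875, -200.85125732421875], [471.9122314453125, -236.197998046875], [611.12548828125, -233.7928466796875], [610.5147705078125, -198.44610595703125]]
expected near corners [array([561.18, 132.25,  42.  ]), array([564.06, 164.12,  42.  ])] [array([241.66, 115.09]), array([273.65, 115.05])] [array([243.66, 114.4 ]), array([271.8 , 114.36])]
```

View pics/c.png

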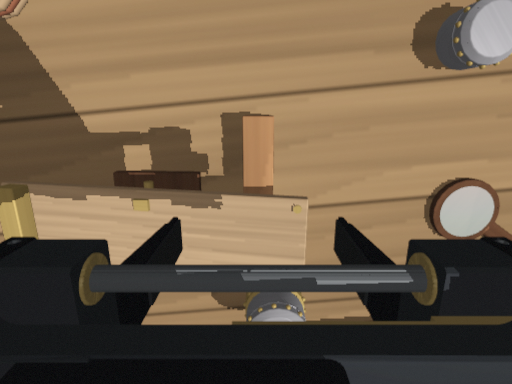

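Call:
jog_arm:
  motion:
    - [[10, 45, 0], 0]
    - [[25, 92, 0], 0]
    - [[40, 140, 0], 0]
    - [[55, 188, 0], 0]
    - [[61, 219, 0], 0]

```text
t: 15.8
eef_pos: [590.0, 368.7, 201.8]
tcp_rot: [3.141, 0.0, 3.052]
ft_force: [0.4, -1.1, 0.6]
opening: 1.0
grip_force: 0.0
```

Call:
jog_arm:
  motion:
    - [[0, 0, 0], 0]
    - [[0, 0, 0], 0]
    - [[0, 0, 0], 0]

```text
t: 16.1
eef_pos: [591.7, 364.6, 201.7]
tcp_rot: [-3.141, -0.0, 3.049]
ft_force: [-0.2, 0.5, -0.2]
opening: 1.004
grip_force: 0.0
```

Run:
```python
from tri import *
p=read_camera("wrist");print(state()["eef_pos"],state()["tcp_rot"])
for e in cut_out("tin",p)[:2]:
    m=e["region"].astype(np.uint8);print(e["p"],e["box"])
    hsv=cv2.cvtColor(p["img"],cv2.COLOR_BGR2HSV)
    lid=((hsv[:,:,1]<60)&(hsv[:,:,2]>110)&(cv2.dilate(m,np.ones((5,5)))>0)).astype(np.uint8)
    c=max(cv2.findContours(lid,0,1)[0],key=cv2.contourArea);el=cv2.fitEllipse(c);print(el,at_z(p,*el[0],46))
    c=max(cv2.findContours(m,0,1)[0],key=cv2.contourArea);(x,y),r=cv2.minEnclosingCircle(c);print(x,y,r,at_z(p,x,y,46),at_z(p,x,y,23))
```

```text
[591.83 364.35 201.72] [-3.14 -0.    3.05]
0.57 [226.5, 60.7, 290.7, 130.5]
((258.4598083496094, 96.18595123291016), (59.10708236694336, 62.34151840209961), 0.08940213173627853) [505.56 373.2   46.  ]
257.9025573730469 95.77131652832031 33.789241790771484 [505.13 372.69  46.  ] [504.18 372.75  23.  ]
```

Call:
jog_arm:
  motion:
    - [[40, 0, 10], 0]
    - [[75, 0, 35], 0]
    - [[87, 0, 70], 0]
    - [[87, 0, 95], 0]
    - [[87, 0, 95], 0]

```text
t: 16.7
eef_pos: [503.9, 372.2, 104.2]
tcp_rot: [-3.139, -0.004, 3.049]
ft_force: [-0.4, -0.6, 0.3]
opening: 1.001
grip_force: 0.0
```

Call:
jog_arm:
  motion:
    - [[0, 0, 20], 0]
    - [[0, 0, 45], 0]
    - [[0, 0, 60], 0]
    - [[0, 0, 68], 0]
    - [[0, 0, 68], 0]

```text
t: 17.2
eef_pos: [505.1, 373.3, 38.4]
tcp_rot: [-3.141, -0.001, 3.049]
ft_force: [0.6, 0.0, 0.2]
opening: 0.999
grip_force: 0.0
```

Call:
jog_arm:
  motion:
    - [[0, 0, 0], 0]
    - [[0, 0, 0], 0]
    - [[0, 0, 0], 0]
    - [[0, 0, 0], 0]
    - [[0, 0, 0], 0]
  grip: 1

```text
t: 17.7
eef_pos: [504.9, 373.6, 38.9]
tcp_rot: [3.141, 0.0, 3.05]
ft_force: [0.1, -3.3, 0.4]
opening: 0.633
grip_force: 2.0
```

Call:
jog_arm:
  motion:
    - [[0, 0, 0], 0]
    - [[0, 0, 0], 0]
    - [[0, 0, 0], 0]

```text
t: 18.0
eef_pos: [504.9, 373.6, 38.9]
tcp_rot: [3.141, 0.0, 3.05]
ft_force: [-1.9, -0.6, 4.1]
opening: 0.624
grip_force: 30.0
```

Call:
jog_arm:
  motion:
    - [[0, 0, -10], 0]
    - [[0, 0, -35], 0]
    - [[0, 0, -70], 0]
    - [[0, 0, -100], 0]
    - [[-10, -15, -115], 0]

```text
t: 18.5
eef_pos: [513.3, 358.8, 156.4]
tcp_rot: [3.14, 0.002, 3.052]
ft_force: [0.5, 0.9, -3.2]
opening: 0.619
grip_force: 30.0
```

Call:
jog_arm:
  motion:
    - [[-30, -30, 0], 0]
    - [[-60, -63, 0], 0]
    - [[-90, -96, 0], 0]
    - [[-120, -129, 0], 0]
    - [[-148, -160, 0], 0]

```text
t: 19.0
eef_pos: [646.9, 182.0, 153.1]
tcp_rot: [-3.141, -0.001, 3.049]
ft_force: [0.8, 1.1, -4.2]
opening: 0.622
grip_force: 30.0
```

Call:
jog_arm:
  motion:
    - [[-20, -22, 0], 0]
    - [[-34, -38, 0], 0]
    - [[-40, -44, 0], 0]
    - [[-40, -44, 0], 0]
    - [[-40, -44, 0], 0]

```text
t: 19.5
eef_pos: [681.2, 138.3, 153.5]
tcp_rot: [3.141, -0.001, 3.051]
ft_force: [0.3, 0.5, -3.0]
opening: 0.623
grip_force: 30.0
```

Call:
jog_arm:
  motion:
    - [[-1, 0, 10], 0]
    - [[-1, 0, 20], 0]
    - [[-1, 0, 28], 0]
    - [[-1, 0, 34], 0]
    - [[-1, 0, 38], 0]

```text
t: 20.0
eef_pos: [682.7, 137.4, 114.7]
tcp_rot: [-3.142, -0.001, 3.05]
ft_force: [-0.3, 0.5, -1.3]
opening: 0.621
grip_force: 30.0
```

Call:
jog_arm:
  motion:
    - [[0, 0, 3], 0]
    - [[0, 0, 6], 0]
    - [[0, 0, 9], 0]
    - [[0, 0, 12], 0]
    - [[0, 0, 14], 0]

```text
t: 20.5
eef_pos: [683.0, 137.2, 101.5]
tcp_rot: [3.141, 0.0, 3.05]
ft_force: [-0.7, 0.4, -1.3]
opening: 0.62
grip_force: 30.0
```

Call:
jog_arm:
  motion:
    - [[0, 0, 2], 0]
    - [[0, 0, 4], 0]
    - [[0, 0, 4], 0]

```text
t: 20.8
eef_pos: [682.8, 137.3, 97.3]
tcp_rot: [3.142, -0.0, 3.05]
ft_force: [-0.1, 0.4, -1.5]
opening: 0.623
grip_force: 30.0
```

Board contact reached at about 114 mm and the board is following down; continue slowly to level.

Call:
jog_arm:
  motion:
    - [[0, 0, 1], 0]
    - [[0, 0, 2], 0]
    - [[0, 0, 2], 0]

```text
t: 21.1
eef_pos: [682.9, 137.3, 95.5]
tcp_rot: [3.142, -0.0, 3.05]
ft_force: [-0.0, 1.8, -1.7]
opening: 0.621
grip_force: 30.0
```

Call:
jog_arm:
  motion:
    - [[0, 0, 1], 0]
    - [[0, 0, 2], 0]
    - [[0, 0, 2], 0]

```text
t: 21.4
eef_pos: [682.9, 137.3, 93.5]
tcp_rot: [3.142, -0.0, 3.05]
ft_force: [-0.7, 1.3, -2.3]
opening: 0.621
grip_force: 30.0
```

Call:
jog_arm:
  motion:
    - [[0, 0, 1], 0]
    - [[0, 0, 1], 0]
    - [[0, 0, 1], 0]

```text
t: 21.7
eef_pos: [683.0, 137.2, 93.2]
tcp_rot: [3.141, 0.001, 3.05]
ft_force: [-1.9, -0.2, 4.1]
opening: 0.622
grip_force: 30.0
```

Call:
jog_arm:
  motion:
    - [[0, 0, 1], 0]
    - [[0, 0, 1], 0]
    - [[0, 0, 1], 0]

```text
t: 22.0
eef_pos: [683.0, 137.2, 93.0]
tcp_rot: [3.141, 0.001, 3.05]
ft_force: [-4.1, -1.4, 11.9]
opening: 0.621
grip_force: 30.0
```

Call:
jog_arm:
  motion:
    - [[0, 0, -1], 0]
    - [[0, 0, -1], 0]

```text
t: 22.2
eef_pos: [683.0, 137.2, 93.0]
tcp_rot: [3.141, 0.0, 3.05]
ft_force: [-2.5, -0.6, 6.4]
opening: 0.623
grip_force: 30.0
```

Call:
jog_arm:
  motion:
    - [[0, 0, 0], 0]
    - [[0, 0, 0], 0]
    - [[0, 0, 0], 0]
    - [[0, 0, 0], 0]
    - [[0, 0, 0], 0]
  grip: 0

```text
t: 22.7
eef_pos: [682.9, 137.3, 92.4]
tcp_rot: [3.142, -0.0, 3.05]
ft_force: [-0.4, -1.1, 0.4]
opening: 0.97
grip_force: 0.0
```

Call:
jog_arm:
  motion:
    - [[0, 0, -10], 0]
    - [[0, 0, -35], 0]
    - [[0, 0, -70], 0]
    - [[0, 0, -110], 0]
    - [[0, 0, -150], 0]

```text
t: 23.2
eef_pos: [682.7, 137.2, 244.9]
tcp_rot: [3.141, 0.0, 3.05]
ft_force: [0.9, 0.7, 0.0]
opening: 0.999
grip_force: 0.0
```

Call:
jog_arm:
  motion:
    - [[0, 45, 0], 0]
    - [[0, 60, 0], 0]
    - [[0, 60, 0], 0]
    - [[0, 60, 0], 0]

```text
t: 23.6
eef_pos: [688.1, 196.8, 242.2]
tcp_rot: [-3.141, -0.001, 3.051]
ft_force: [0.1, -1.3, 0.7]
opening: 1.004
grip_force: 0.0
```

Run:
```python
from tri import *
from fit import *
p=read_camera("wrist");print(state()["eef_pos"])
q=(671.35,17.89,-.09,41.2)
for e in cut_out("tin",p)[:3]:
    b=e["box"];print(round(e["p"],2),b,at_z(p,(b[0]+b[2])/2,(b[1]+b[3])/2,90))
print("exp",world(q,(0,120,54),0),proj(p,world(q,(0,120,100),0)))
# board left corners, level vs 0.045 off
for d in(0,.045,-.045):
    print(d,[proj(p,world(q,(s*45,170,54+170*d),0)) for s in(-1,1)])
cv2.imwrite("pics/fin.png",p["img"])
g=cv2.cvtColor(p["img"],cv2.COLOR_BGR2GRAY).astype(int)
c=proj(p,world(q,(-30,170,54),0)).astype(int);print(c,p["img"][c[1],c[0]-10:c[0]+11].tolist())
for e in cut_out("block_mid",p)[:1]:
    v,u=np.nonzero(e["region"]);P=np.array([at_z(p,a,b,42)[:2] for a,b in zip(u,v)],np.float32);print(e["p"],cv2.boxPoints(cv2.minAreaRect(P)))
```

```text
[688.18 196.27 242.15]
0.56 [167.2, 150.8, 231.0, 213.7] [681.13 136.24  90.  ]
0.51 [77.2, 125.2, 160.0, 132.1] [619.9   64.71  90.  ]
exp [682.14 137.4   54.  ] [198.47 185.47]
0 [array([249.19, 136.12]), array([249.82, 212.4 ])]
0.045 [array([248.98, 136.73]), array([249.63, 214.6 ])]
-0.045 [array([249.39, 135.54]), array([249.99, 210.3 ])]
[249 149] [[106, 155, 182], [101, 160, 187], [107, 171, 198], [108, 175, 200], [114, 173, 200], [125, 171, 200], [132, 170, 200], [133, 170, 200], [133, 171, 200], [133, 171, 200], [134, 171, 200], [119, 154, 183], [105, 143, 174], [102, 141, 173], [101, 141, 172], [103, 142, 173], [101, 141, 172], [102, 141, 172], [102, 140, 172], [102, 140, 172], [101, 140, 172]]
0.68 [[561.79 130.4 ]
 [636.82 124.6 ]
 [639.77 162.69]
 [564.73 168.49]]
```

```bash
python3 -c "
from cell import job_done
print(job_done())"
```

```text
the job is handed in; nothing more can be done
None
```

I slid the 42 mm block (block_mid) home against the stop and set the tin on the board above it. The job was handed in at about 24 s. The last wrist image put the block and tin within a few mm of their targets, but I inferred that the board is level (42 mm block, pivot measured at about 41–43 mm) and did not measure the tilt.

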